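# Set the food warmer's switch bank to match the dishes

### The job

Set the food warmer for serving: the five paddle switches on the grey box stand in the same left-to-right order as the five places on the warmer behind it; put each paddle on (leaning away from the robot) if its place holds a dish of food, and off (leaning toward the robot) if its place is closed with a flat steel cover. Only when all five are right, throw the wide T-shaped main lever at the right end of the box on as well (away from the robot). Leave the dishes, the covers, the salt shaker and the cup where they are.

Things in the scene. Friction and masses are not known exactly. Their poses are not given: they have to be found in the camera images.
- switch_box: grey switch box, 104 (x) x 330 (y) x 46 mm high, fixed on the table; origin at the centre of its underside, +x toward its back (away from the robot, to the warmer), +y to the robot's left, z up. All hinges run along its y axis, 40 mm above the table at box x = 0. Along y lie paddles 1 to 5 at +128, +84, +40, -4, -48 mm and the main lever at -130 mm.
- paddle_1 (a joint): hinge of the first (leftmost) paddle, rad: 0 = off (leans 0.45 rad toward the robot), 0.9 = on (leans 0.45 rad away from the robot). The paddle is top-heavy and turns freely: past upright (0.45) it falls over to the nearer end and stays there (in the first second of a run it may still be falling over to its end); about 0.5 N at the tip moves it.
- paddle_1_tip (a point): centre of the top end of the first (leftmost) dark steel paddle, 65 mm from its hinge; the paddle is 16 mm wide (y) and 10 mm thick, the paddles stand 44 mm apart. About 98 mm above the table and 28 mm before (off) or behind (on) the hinge line.
- paddle_2 (a joint): hinge of the second paddle, rad: 0 = off (leans 0.45 rad toward the robot), 0.9 = on (leans 0.45 rad away from the robot). The paddle is top-heavy and turns freely: past upright (0.45) it falls over to the nearer end and stays there (in the first second of a run it may still be falling over to its end); about 0.5 N at the tip moves it.
- paddle_2_tip (a point): centre of the top end of the second dark steel paddle, 65 mm from its hinge; the paddle is 16 mm wide (y) and 10 mm thick, the paddles stand 44 mm apart. About 98 mm above the table and 28 mm before (off) or behind (on) the hinge line.
- paddle_3 (a joint): hinge of the third (middle) paddle, rad: 0 = off (leans 0.45 rad toward the robot), 0.9 = on (leans 0.45 rad away from the robot). The paddle is top-heavy and turns freely: past upright (0.45) it falls over to the nearer end and stays there (in the first second of a run it may still be falling over to its end); about 0.5 N at the tip moves it.
- paddle_3_tip (a point): centre of the top end of the third (middle) dark steel paddle, 65 mm from its hinge; the paddle is 16 mm wide (y) and 10 mm thick, the paddles stand 44 mm apart. About 98 mm above the table and 28 mm before (off) or behind (on) the hinge line.
- paddle_4 (a joint): hinge of the fourth paddle, rad: 0 = off (leans 0.45 rad toward the robot), 0.9 = on (leans 0.45 rad away from the robot). The paddle is top-heavy and turns freely: past upright (0.45) it falls over to the nearer end and stays there (in the first second of a run it may still be falling over to its end); about 0.5 N at the tip moves it.
- paddle_4_tip (a point): centre of the top end of the fourth dark steel paddle, 65 mm from its hinge; the paddle is 16 mm wide (y) and 10 mm thick, the paddles stand 44 mm apart. About 98 mm above the table and 28 mm before (off) or behind (on) the hinge line.
- paddle_5 (a joint): hinge of the fifth (rightmost of the five) paddle, rad: 0 = off (leans 0.45 rad toward the robot), 0.9 = on (leans 0.45 rad away from the robot). The paddle is top-heavy and turns freely: past upright (0.45) it falls over to the nearer end and stays there (in the first second of a run it may still be falling over to its end); about 0.5 N at the tip moves it.
- paddle_5_tip (a point): centre of the top end of the fifth (rightmost of the five) dark steel paddle, 65 mm from its hinge; the paddle is 16 mm wide (y) and 10 mm thick, the paddles stand 44 mm apart. About 98 mm above the table and 28 mm before (off) or behind (on) the hinge line.
- main_lever (a joint): hinge of the main lever, rad: 0 = off (leans 0.45 rad toward the robot; its start), 0.9 = on (leans 0.45 rad away). Top-heavy like the paddles, about 1.2 N at the bar moves it. It is a dark steel T-shaped lever at the right end of the box, 82 mm from the fifth paddle; its crossbar (62 mm wide along the box's y, 18 mm thick, 20 mm high) has its centre 72 mm from the hinge: about 105 mm above the table, 31 mm before (off) or behind (on) the hinge line.
- place_1 (a point): centre of the top face of the leftmost place on the warmer (from the robot's left); paddle 1 belongs to it. It holds one dish or one cover. The warmer is a low steel box, 110 x 490 x 25 mm high, fixed behind the switch box, with five round places 94 mm apart in a row.
- place_2 (a point): centre of the top face of the second place on the warmer (from the robot's left); paddle 2 belongs to it. It holds one dish or one cover. The warmer is a low steel box, 110 x 490 x 25 mm high, fixed behind the switch box, with five round places 94 mm apart in a row.
- place_3 (a point): centre of the top face of the third place on the warmer (from the robot's left); paddle 3 belongs to it. It holds one dish or one cover. The warmer is a low steel box, 110 x 490 x 25 mm high, fixed behind the switch box, with five round places 94 mm apart in a row.
- place_4 (a point): centre of the top face of the fourth place on the warmer (from the robot's left); paddle 4 belongs to it. It holds one dish or one cover. The warmer is a low steel box, 110 x 490 x 25 mm high, fixed behind the switch box, with five round places 94 mm apart in a row.
- place_5 (a point): centre of the top face of the rightmost place on the warmer (from the robot's left); paddle 5 belongs to it. It holds one dish or one cover. The warmer is a low steel box, 110 x 490 x 25 mm high, fixed behind the switch box, with five round places 94 mm apart in a row.
- dish_1: small cream dish of food (a red topping), 90 mm wide, 20 mm high, loose on one of the five places; origin at the centre of its underside. Not to be moved.
- dish_2: small cream dish of food (two pale yellow pieces), 90 mm wide, 20 mm high, loose on one of the five places; origin at the centre of its underside. Not to be moved.
- dish_3: small cream dish of food (a green topping), 90 mm wide, 20 mm high, loose on one of the five places; origin at the centre of its underside. Not to be moved.
- cover_1: flat round steel cover, 94 mm wide, 6 mm thick with a thin loop handle to 17 mm, loose, closing an unused place; origin at the centre of its underside. Not to be moved.
- cover_2: flat round steel cover, 94 mm wide, 6 mm thick with a thin loop handle to 17 mm, loose, closing an unused place; origin at the centre of its underside. Not to be moved.
- salt_shaker: salt shaker, 44 mm wide, 90 mm high, loose at the right front of the switch box; origin under its centre. Not to be moved.
- cup: cream cup with a handle, 88 x 122 x 61 mm high, loose, at the left behind the switch box; origin under its centre. Not to be moved.

How it is judged:
By the outcome, as a careful person would: the job done as asked, in the order asked, and still so for the second after the job is handed in, with the robot touching nothing.
It also fails if it takes over 69 s, if anything falls off the work surface, if the arm or the gripper's body presses on something with over 40 N, if the wrist force passes 120 N, or if a joint passes its speed limit or range.

### The arm

A 6-joint arm with a two-finger parallel gripper is mounted at the origin on a cart in front of the work surface, level with it; the furniture and walls round the work are solid. World frame = base frame: x ahead of the robot, y to its left, z up, the work surface at z = 0. Lengths are in mm, angles in rad, forces in N, time in s.
With the tool pointing down it reaches from about 300 to 775 mm from the base axis. Payload 14.6 kg.
Tool frame: the origin (TCP) lies midway between the tips of the shut fingers; the grasp point (between the pads) lies 19 mm behind it; z points along the fingers, y is the direction in which the jaws open and shut (so a half turn about z gives the same grasp; the last joint's range is limited). The gripper opens to 94 mm and grips with 3 to 60 N. Pads are 16 mm wide; open, the fingers measure 119 mm over their backs; the gripper's body (75 mm by 177 mm) begins 78 mm behind the grasp point.
Start: joints at [1.258, 0.3, 1.521, -0, 1.321, -0.067], TCP at [133.831, 533.459, 205.446] pointing down, gripper open.
Joint ranges: [-3.03, 3.03], [-0.79, 2.21], [0.23, 2.52], [-1.04, 4.18], [0, 3.07], [-2.55, 2.55]. Speed limits (rad/s): [2.22, 2.22, 2.57, 3.14, 3.14, 3.14].

### API

Orientations are given as [roll, pitch, yaw] about the fixed x, y, z axes, in that order (R = Rz(yaw) Ry(pitch) Rx(roll)).
In Python, from cell import read_state, camera, get_calibration, sign_off gives the robot as it stands.
- The arm moves only by the tool carry_out, never from a script. Its argument "series" is a list of rows, each an object with "delta_pos": the shift along the world's x, y, z in mm, a list of three; "turn": the turn, a rotation vector about the world's x, y, z in rad, a list of three; "hand": the opening, from 0 (shut) to 1 (fully open). A call has 1 to 8 rows; each row is the pose to reach, as a shift and turn from the pose commanded when the call began; what a row does not reach only later rows make up. A row lasts 1/8 s, in which the tool goes at most 62.5 mm and 10.7 degrees, less where a joint would pass 70% of its speed; a pose out of reach is approached as far as the arm can. A call with a gripper value outside its range is refused whole. The fingers move at their own pace and stop on an object; "squeeze" is the grip in N (left out, the last holds). Time passes only in rows, so rows that repeat a pose let the fingers close. It gives the time, the measured TCP pose, the force and the opening at its end, in the units of the state.
- read_state(): the state, without advancing time (a new reading comes with each control period).
- camera(name): name is "scene" or "top" or "wrist"; returns the picture (480x640x3 uint8, red, green, blue); there is no depth.
- get_calibration(name): a dict with "intrinsics" (3x3 intrinsics, pixels), "pose" (4x4, takes a point from camera to world coordinates). Camera axes: x right, y down, z forward; pixel columns grow to the right and rows downward; lengths in mm; the calibration is good to about 2 mm. A picture is of the moment at which its call begins: read the wrist's pose just before it. get_calibration takes no time and is no camera call; for the wrist camera it gives the pose at the moment of the call.
- sign_off(): hands the job in, once; it reports no verdict.
The state is a dict: "clock": time; "joints": joint angles; "qd": joint speeds; "effort": joint torques, N m; "eef_pos": TCP position; "eef_rot": TCP orientation; "wrist_force": force on the tool from outside, world axes, zero at the start; "moment": the same for the moment, N m; "finger_gap": finger opening in mm.
Only numpy, scipy, OpenCV 4.12 (cv2) and the standard library are available. Lean on these libraries where they do the work, as an engineer would, in place of code of your own. Each camera call takes 0.05 s, during which the arm holds its last target.

## Working session

There is one attempt and no reset: what is moved stays moved. The work goes in short steps, Python scripts to look and compute and a tool call to move; the robot and the scene stay as the last step left them, time stands still between calls to the robot, and variables do not carry over. Pictures are saved under pics/ and viewed, and the job is handed in when it is done.

Besides the shell and the picture viewer there is one more tool, called after ">>>" in YAML: its name, and indented under it one key for each argument. carry_out: Moves the arm, as the interface text tells. Its arguments: {"type":"object","properties":{"series":{"type":"array"},"squeeze":{"type":"number"}},"required":["series"]}

```bash
mkdir -p pics; python3 - <<'E'
from cell import *
import cv2,numpy as np
for n in ("scene","top"):
    im=camera(n); cv2.imwrite(f"pics/{n}0.png",im[:,:,::-1]); c=get_calibration(n); print(n,c["intrinsics"],np.round(c["pose"],3))
print(read_state())
E
```

```text
scene [[509.41308655   0.         315.95136623]
 [  0.         509.41308655 241.0905819 ]
 [  0.           0.           1.        ]] [[ 8.00000e-01 -3.41000e-01  4.94000e-01 -1.13670e+01]
 [-6.00000e-01 -4.66000e-01  6.50000e-01 -7.87058e+02]
 [ 8.00000e-03 -8.16000e-01 -5.77000e-01  8.15886e+02]
 [ 0.00000e+00  0.00000e+00  0.00000e+00  1.00000e+00]]
top [[608.01669251   0.         310.17216242]
 [  0.         608.01669251 241.43007302]
 [  0.           0.           1.        ]] [[-2.000000e-02 -9.950000e-01  9.500000e-02  4.651830e+02]
 [-1.000000e+00  2.000000e-02 -1.000000e-03 -5.180000e-01]
 [-1.000000e-03 -9.500000e-02 -9.960000e-01  1.401195e+03]
 [ 0.000000e+00  0.000000e+00  0.000000e+00  1.000000e+00]]
{'clock': 0.1, 'joints': array([ 1.25843418e+00,  3.00405658e-01,  1.52149515e+00,  1.22290000e-05,
        1.32064220e+00, -6.65618427e-02]), 'qd': array([ 0.00157405, -0.00052641, -0.00165373,  0.0011296 ,  0.00112527,
        0.0006342 ]), 'effort': array([ 3.99405719e-03, -5.32653165e+01, -3.53275430e+01,  7.10874796e-02,
        2.35458522e-02, -4.61265108e-05]), 'eef_pos': array([133.74760849, 533.27334071, 204.9585618 ]), 'eef_rot': array([-3.14064519e+00, -7.50298272e-05,  2.89578928e+00]), 'wrist_force': array([-0.72911894,  0.07314803, -0.04393358]), 'moment': array([ 0.00201584,  0.03720241, -0.03225036]), 'finger_gap': 94.1290785616151}
```

View pics/scene0.png

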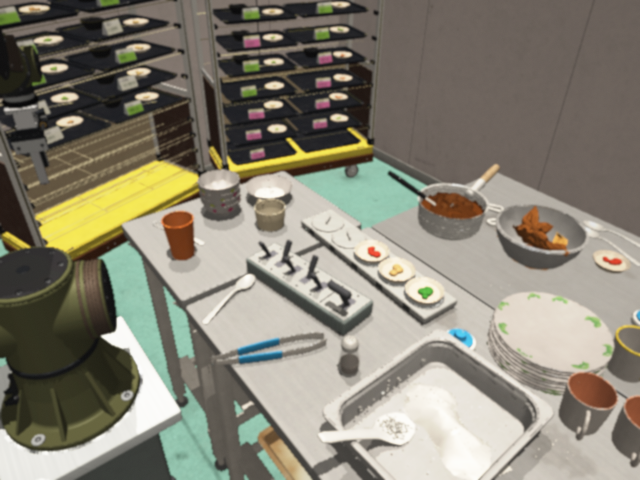

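View pics/top0.png

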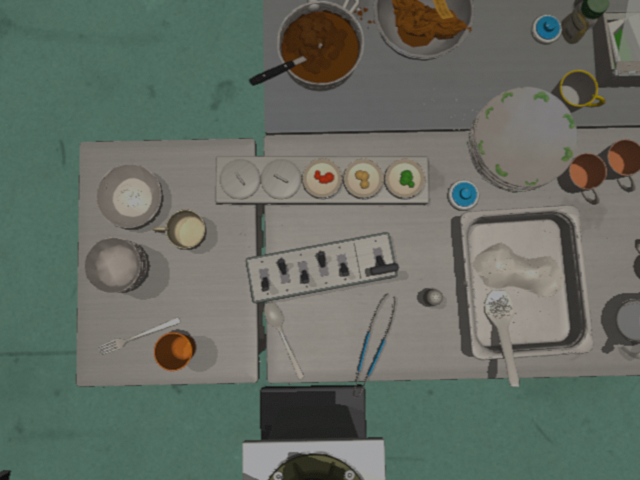

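```bash
cat > h.py <<'E'
import numpy as np,cv2
from cell import *
def ray(n,u,v,z):
    c=get_calibration(n);K=c["intrinsics"];P=np.array(c["pose"])
    d=P[:3,:3]@np.linalg.solve(K,[u,v,1.]);o=P[:3,3];return o+d*(z-o[2])/d[2]
def proj(n,p):
    c=get_calibration(n);K=c["intrinsics"];P=np.array(c["pose"])
    q=K@(P[:3,:3].T@(np.array(p,float)-P[:3,3]));return q[:2]/q[2]
E
python3 - <<'E'
from h import *
im=cv2.imread("pics/top0.png")
cv2.imwrite("pics/topz.png",cv2.resize(im[220:315,235:415],None,fx=4.4,fy=4.4,interpolation=cv2.INTER_CUBIC))
im=cv2.imread("pics/scene0.png")
cv2.imwrite("pics/scz.png",cv2.resize(im[225:335,235:385],None,fx=5,fy=5,interpolation=cv2.INTER_CUBIC))
E
```

```text
(no output)
```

View pics/topz.png

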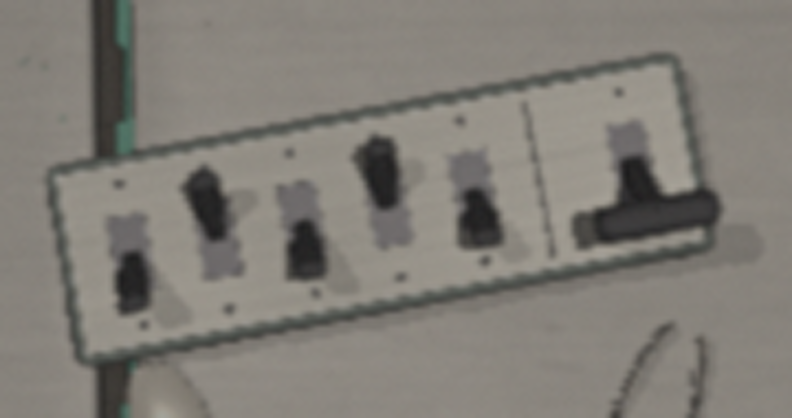

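View pics/scz.png

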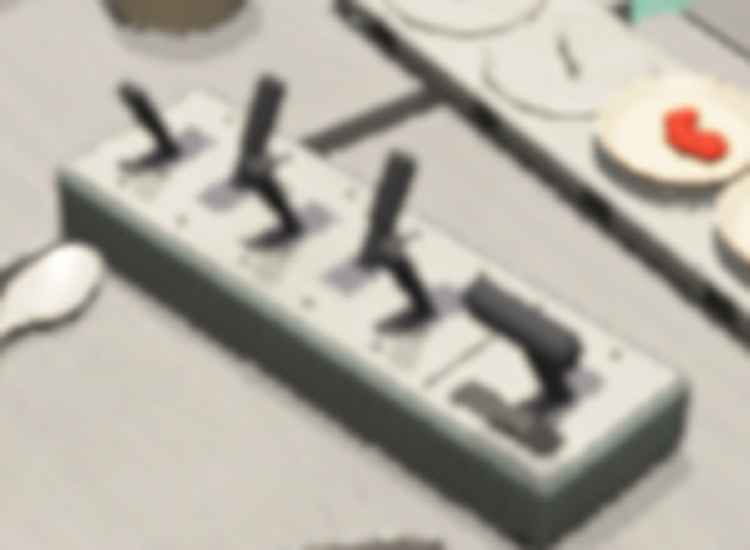

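```bash
python3 - <<'E'
from h import *
c=np.array([(50,170),(675,57),(712,245),(82,362)])/4.4+[235,220]
P=np.array([ray("top",*q,46)[:2] for q in c]);print(P.round(1))
print([np.linalg.norm(P[i]-P[(i+1)%4]).round(1) for i in range(4)])
O=P.mean(0); v=(P[0]-P[1])+(P[3]-P[2]); yaw=np.arctan2(v[1],v[0])-np.pi/2
print("O",O,"yaw",yaw)
cx,sx=np.cos(yaw),np.sin(yaw)
R=np.array([[cx,-sx],[sx,cx]])
im=cv2.imread("pics/top0.png");im2=cv2.imread("pics/scene0.png")
ys=[128,84,40,-4,-48,-130];st=[0,1,0,1,0,0]
for y,s in zip(ys,st):
    l,h=(72,105) if y==-130 else (65,98.5)
    p=[*(O+R@[(1 if s else -1)*l*np.sin(.45),y]),h]
    print(y,np.round(p,1))
    for n,i in(("top",im),("scene",im2)): 
        u=proj(n,p); cv2.drawMarker(i,tuple(int(round(a)) for a in u),(0,0,255),0,5,1)
a=cv2.resize(im[220:315,235:415],None,fx=4,fy=4); b=cv2.resize(im2[225:335,235:385],None,fx=4,fy=4)
cv2.imwrite("pics/chkT.png",a);cv2.imwrite("pics/chkS.png",b)
s=read_state();print(s["eef_pos"])
for u in [(432,297),(248,140)]:print(ray("top",*u,90))
E
```

```text
[[ 558.5  141.5]
 [ 609.6 -177.5]
 [ 513.6 -193.1]
 [ 461.2  126.3]]
[np.float64(323.1), np.float64(97.3), np.float64(323.7), np.float64(98.5)]
O [535.73319337 -25.71388177] yaw 0.16074035971389766
128 [487.3  96.1  98.5]
84 [550.2  61.7  98.5]
40 [501.4   9.2  98.5]
-4 [564.3 -25.1  98.5]
-48 [515.5 -77.6  98.5]
-130 [ 525.6 -159.1  105. ]
[133.74760849 533.27334071 204.9585618 ]
[ 464.75983858 -260.83177222   90.        ]
[817.04077224 130.48756153  90.        ]
```

View pics/chkT.png

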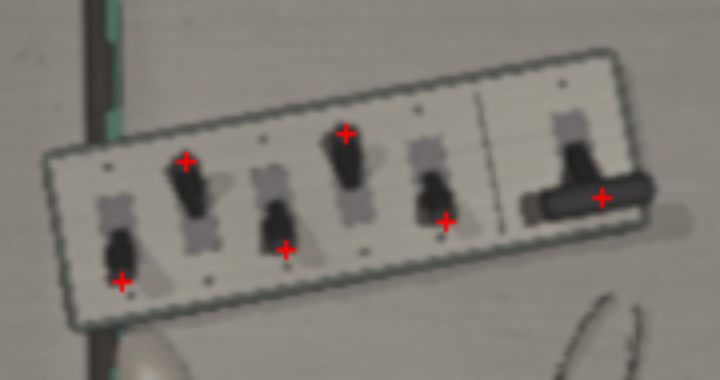

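View pics/chkS.png

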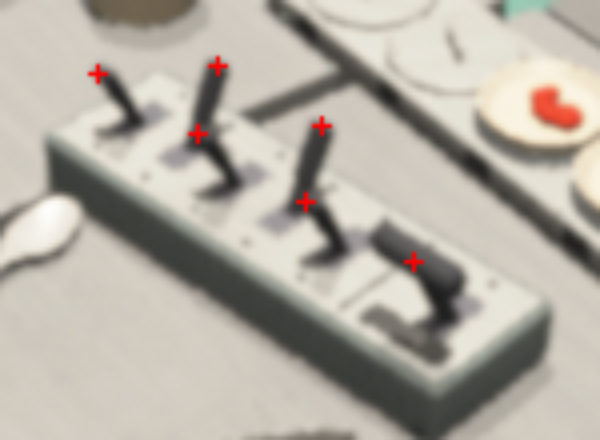

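Top and scene views agree: the places read cover, cover, dish, dish, dish, and the paddles now read off, on, off, on, off. So 2 goes off, 3 and 5 go on, then the main lever. The projected tips fit to within about 4 mm. I'll move above paddle 2's back side with the fingers shut and the jaw axis along box x.

>>> carry_out:
  series:
    - {"delta_pos": [40,-45,0],"turn": [0,0,-0.14],"hand": 0}
    - {"delta_pos": [80,-90,0],"turn": [0,0,-0.29],"hand": 0}
    - {"delta_pos": [120,-132,0],"turn": [0,0,-0.44],"hand": 0}
    - {"delta_pos": [160,-175,0],"turn": [0,0,-0.58],"hand": 0}
    - {"delta_pos": [200,-217,0],"turn": [0,0,-0.73],"hand": 0}
    - {"delta_pos": [240,-257,0],"turn": [0,0,-0.88],"hand": 0}
    - {"delta_pos": [280,-297,0],"turn": [0,0,-1.02],"hand": 0}
    - {"delta_pos": [320,-337,0],"turn": [0,0,-1.165],"hand": 0}

```text
clock: 1.1
eef_pos: [454.8, 194.9, 205.4]
eef_rot: [-3.141, -0.0, 1.726]
wrist_force: [0.9, 1.0, -1.0]
finger_gap: 17.5
```

>>> carry_out:
  series:
    - {"delta_pos": [44,-43,0],"turn": [0,0,0],"hand": 0}
    - {"delta_pos": [88,-86,0],"turn": [0,0,0],"hand": 0}
    - {"delta_pos": [130,-129,0],"turn": [0,0,0],"hand": 0}
    - {"delta_pos": [130,-129,-30],"turn": [0,0,0],"hand": 0}
    - {"delta_pos": [130,-129,-60],"turn": [0,0,0],"hand": 0}
    - {"delta_pos": [130,-129,-60],"turn": [0,0,0],"hand": 0}

```text
clock: 1.85
eef_pos: [582.7, 67.3, 143.3]
eef_rot: [-3.137, -0.0, 1.731]
wrist_force: [0.5, -0.3, 0.3]
finger_gap: 0.6
```

```bash
python3 - <<'E'
from h import *
s=read_state();print(s["eef_pos"],s["eef_rot"],s["finger_gap"],s["clock"])
for n in("top","scene","wrist"):
    cv2.imwrite(f"pics/{n}1.png",camera(n)[:,:,::-1])
a=cv2.imread("pics/top1.png")[190:330,220:420];b=cv2.imread("pics/scene1.png")[150:350,200:430]
cv2.imwrite("pics/both1.png",np.vstack([cv2.resize(a,(400,280)),cv2.resize(b,(368,320))[:, :].copy() if 0 else cv2.resize(b,(400,320))]))
E
```

```text
[582.73956067  67.26862266 143.33006077] [-3.13708627e+00 -4.70438214e-04  1.73057057e+00] 0.5753370077759303 1.85
```

View pics/both1.png

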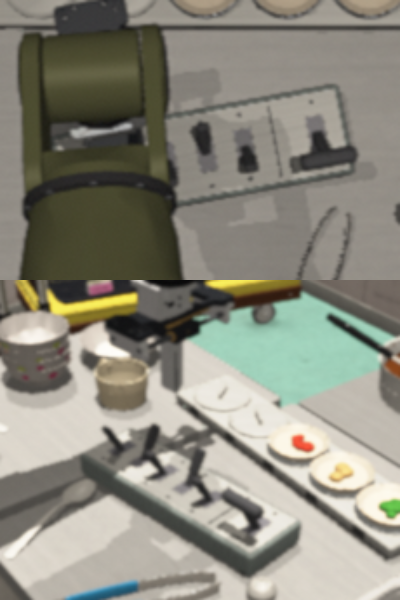

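View pics/wrist1.png

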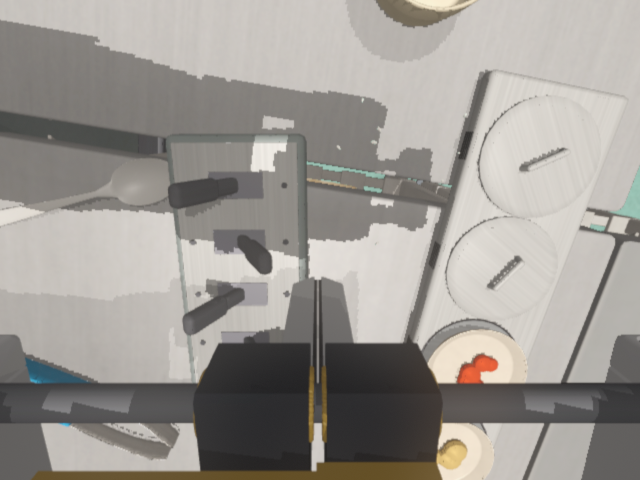

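```bash
python3 - <<'E'
from h import *
for nm,u,z in [("p2",(261,263),98),("p1",(176,193),98),("p3",(191,321),98),("cornerNL back",(303,137),46),("corner front",(169,139),46)]:
    p=ray("wrist",*u,z)
    R=np.array([[.9871,-.16],[.16,.9871]]);print(nm,p.round(1),"box",(R.T@(p[:2]-[535.7,-25.7])).round(1))
E
```

```text
p2 [548.3  60.6  98. ] box [26.3 83.1]
p1 [491.8  97.2  98. ] box [-23.7 128.3]
p3 [506.8  12.   98. ] box [-22.5  41.8]
cornerNL back [561.5 141.4  46. ] box [ 52.2 160.8]
corner front [466.5 124.4  46. ] box [-44.3 159.3]
```

The wrist view puts paddle 2's tip at box (26, 83), where (28, 84) was expected, so the map holds. Next I push paddle 2 off.

>>> carry_out:
  series:
    - {"delta_pos": [0,0,-34],"turn": [0,0,0],"hand": 0}
    - {"delta_pos": [0,0,-66],"turn": [0,0,0],"hand": 0}
    - {"delta_pos": [-14,-2,-66],"turn": [0,0,0],"hand": 0}
    - {"delta_pos": [-28,-4,-66],"turn": [0,0,0],"hand": 0}
    - {"delta_pos": [-42,-7,-66],"turn": [0,0,0],"hand": 0}
    - {"delta_pos": [-53,-9,-66],"turn": [0,0,0],"hand": 0}
    - {"delta_pos": [-53,-9,-66],"turn": [0,0,0],"hand": 0}
    - {"delta_pos": [-50,-8,-10],"turn": [0,0,0],"hand": 0}

```text
clock: 3.0
eef_pos: [532.4, 59.4, 133.5]
eef_rot: [-3.135, -0.001, 1.731]
wrist_force: [1.6, 0.4, 0.5]
finger_gap: 0.3
```

>>> carry_out:
  series:
    - {"delta_pos": [0,0,20],"turn": [0,0,0],"hand": 0}
    - {"delta_pos": [-33,-28,20],"turn": [0,0,0],"hand": 0}
    - {"delta_pos": [-66,-55,20],"turn": [0,0,0],"hand": 0}
    - {"delta_pos": [-66,-55,20],"turn": [0,0,0],"hand": 0}

```text
clock: 3.5
eef_pos: [467.2, 3.4, 156.2]
eef_rot: [3.141, 0.0, 1.729]
wrist_force: [0.2, 1.3, 0.6]
finger_gap: 0.8
```

```bash
python3 - <<'E'
from h import *
s=read_state();print(s["eef_pos"],s["clock"])
cv2.imwrite("pics/wrist2.png",camera("wrist")[:,:,::-1])
E
```

```text
[467.19134255   3.40912103 156.16784647] 3.5
```

View pics/wrist2.png

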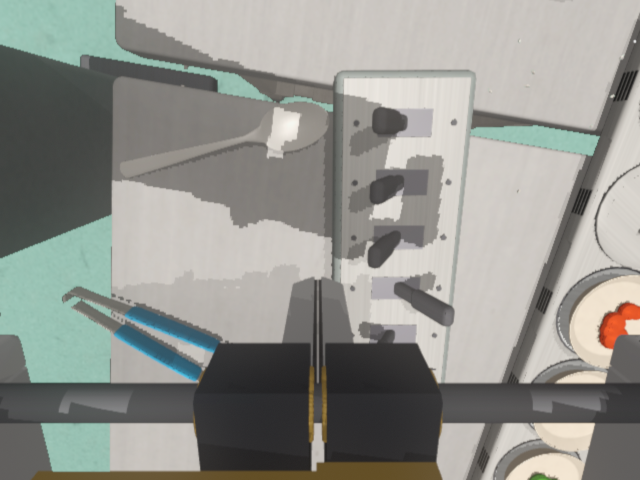

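Paddle 2 is now off: the wrist view shows 1, 2 and 3 leaning toward the robot and 4 still on. Next I push paddle 3 on.

>>> carry_out:
  series:
    - {"delta_pos": [0,0,-40],"turn": [0,0,0],"hand": 0}
    - {"delta_pos": [0,0,-77],"turn": [0,0,0],"hand": 0}
    - {"delta_pos": [14,2,-77],"turn": [0,0,0],"hand": 0}
    - {"delta_pos": [28,4,-77],"turn": [0,0,0],"hand": 0}
    - {"delta_pos": [42,7,-77],"turn": [0,0,0],"hand": 0}
    - {"delta_pos": [56,9,-77],"turn": [0,0,0],"hand": 0}
    - {"delta_pos": [56,9,-77],"turn": [0,0,0],"hand": 0}
    - {"delta_pos": [53,8,-20],"turn": [0,0,0],"hand": 0}

```text
clock: 4.55
eef_pos: [519.1, 12.9, 132.7]
eef_rot: [-3.134, -0.002, 1.731]
wrist_force: [0.9, -0.3, 1.3]
finger_gap: 0.4
```

>>> carry_out:
  series:
    - {"delta_pos": [0,0,20],"turn": [0,0,0],"hand": 0}
    - {"delta_pos": [-20,-48,20],"turn": [0,0,0],"hand": 0}
    - {"delta_pos": [-39,-95,20],"turn": [0,0,0],"hand": 0}
    - {"delta_pos": [-39,-95,20],"turn": [0,0,0],"hand": 0}
    - {"delta_pos": [-39,-95,20],"turn": [0,0,0],"hand": 0}

```text
clock: 5.18
eef_pos: [482.1, -82.1, 155.5]
eef_rot: [3.141, -0.0, 1.731]
wrist_force: [-0.0, -0.8, 0.1]
finger_gap: 0.4
```

```bash
python3 - <<'E'
from h import *
s=read_state();print(s["eef_pos"],s["clock"])
cv2.imwrite("pics/wrist3.png",camera("wrist")[:,:,::-1])
E
```

```text
[482.05008888 -82.12084406 155.51776887] 5.175
```

View pics/wrist3.png

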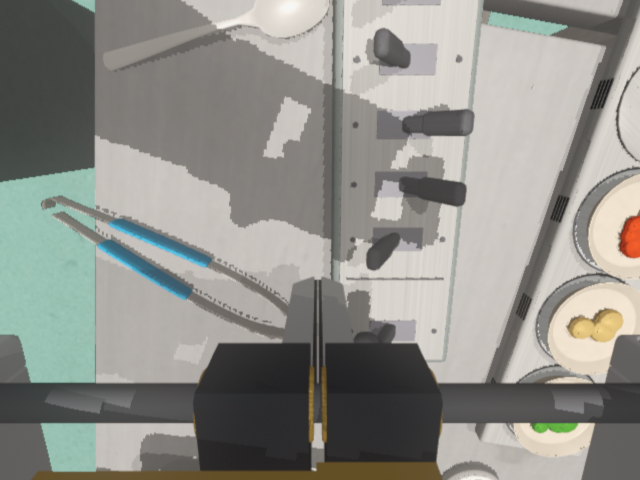

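Paddle 3 is on and 4 is still on. Next is paddle 5.

>>> carry_out:
  series:
    - {"delta_pos": [0,0,-40],"turn": [0,0,0],"hand": 0}
    - {"delta_pos": [0,0,-77],"turn": [0,0,0],"hand": 0}
    - {"delta_pos": [14,2,-77],"turn": [0,0,0],"hand": 0}
    - {"delta_pos": [28,4,-77],"turn": [0,0,0],"hand": 0}
    - {"delta_pos": [42,7,-77],"turn": [0,0,0],"hand": 0}
    - {"delta_pos": [56,9,-77],"turn": [0,0,0],"hand": 0}
    - {"delta_pos": [56,9,-77],"turn": [0,0,0],"hand": 0}
    - {"delta_pos": [53,8,-20],"turn": [0,0,0],"hand": 0}

```text
clock: 6.22
eef_pos: [533.4, -73.7, 133.8]
eef_rot: [-3.135, -0.002, 1.732]
wrist_force: [0.1, -0.1, 1.2]
finger_gap: 0.1
```

>>> carry_out:
  series:
    - {"delta_pos": [0,0,25],"turn": [0,0,0],"hand": 0}
    - {"delta_pos": [-29,-46,25],"turn": [0,0,0],"hand": 0}
    - {"delta_pos": [-58,-92,25],"turn": [0,0,0],"hand": 0}
    - {"delta_pos": [-58,-92,25],"turn": [0,0,0],"hand": 0}
    - {"delta_pos": [-58,-92,25],"turn": [0,0,0],"hand": 0}

```text
clock: 6.85
eef_pos: [477.3, -166.1, 161.2]
eef_rot: [3.141, 0.0, 1.731]
wrist_force: [0.4, -0.1, -0.1]
finger_gap: 0.5
```

```bash
python3 - <<'E'
from h import *
s=read_state();print(s["eef_pos"],s["clock"])
cv2.imwrite("pics/wrist4.png",camera("wrist")[:,:,::-1])
a=camera("top")[:,:,::-1][190:330,220:420];cv2.imwrite("pics/top4.png",cv2.resize(a,None,fx=3,fy=3))
E
```

```text
[ 477.27304707 -166.14827421  161.19360812] 6.85
```

View pics/wrist4.png

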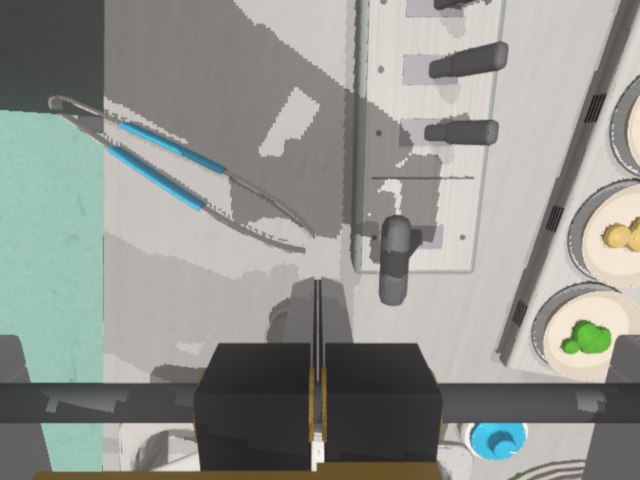

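View pics/top4.png

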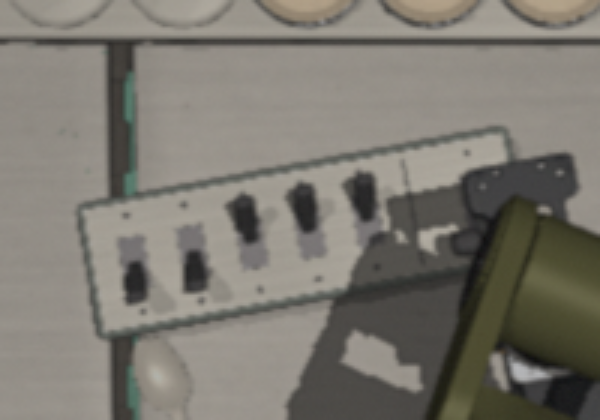

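```bash
python3 - <<'E'
from h import *
print(ray("wrist",396,258,110), ray("wrist",280,320,88), proj("wrist",[465,-261,90]), proj("wrist",[477.3,-166.1,161.2]),read_state()["clock"])
E
```

```text
[ 526.85251694 -155.91296966  110.        ] [ 458.39963838 -223.95648132   88.        ] [281.75911243 365.59681804] [317.94851869 293.57730756] 6.95
```

All five paddles are right (off, off, on, on, on), confirmed in the top and wrist views. The main lever's bar is at (527, -156), as predicted, so I throw it now.

>>> carry_out:
  series:
    - {"delta_pos": [0,0,-35],"turn": [0,0,0],"hand": 0}
    - {"delta_pos": [0,1,-70],"turn": [0,0,0],"hand": 0}
    - {"delta_pos": [16,4,-70],"turn": [0,0,0],"hand": 0}
    - {"delta_pos": [32,7,-70],"turn": [0,0,0],"hand": 0}
    - {"delta_pos": [48,9,-70],"turn": [0,0,0],"hand": 0}
    - {"delta_pos": [64,11,-70],"turn": [0,0,0],"hand": 0}
    - {"delta_pos": [80,14,-70],"turn": [0,0,0],"hand": 0}
    - {"delta_pos": [80,14,-70],"turn": [0,0,0],"hand": 0}

```text
clock: 7.95
eef_pos: [557.6, -151.3, 90.1]
eef_rot: [-3.141, -0.0, 1.733]
wrist_force: [-1.2, -0.1, 0.4]
finger_gap: 0.7
```

>>> carry_out:
  series:
    - {"delta_pos": [-15,-2,0],"turn": [0,0,0],"hand": 0}
    - {"delta_pos": [-30,-5,30],"turn": [0,0,0],"hand": 0}
    - {"delta_pos": [-60,-10,80],"turn": [0,0,0],"hand": 0}
    - {"delta_pos": [-100,-15,130],"turn": [0,0,0],"hand": 0}
    - {"delta_pos": [-140,-15,150],"turn": [0,0,0],"hand": 0}
    - {"delta_pos": [-170,-15,150],"turn": [0,0,0],"hand": 0}
    - {"delta_pos": [-170,-15,150],"turn": [0,0,0],"hand": 0}
    - {"delta_pos": [-170,-15,150],"turn": [0,0,0],"hand": 0}

```text
clock: 8.95
eef_pos: [387.2, -167.4, 240.4]
eef_rot: [3.141, 0.0, 1.731]
wrist_force: [0.2, -0.5, -0.3]
finger_gap: 0.4
```

```bash
python3 - <<'E'
from h import *
s=read_state();print(s["eef_pos"],s["clock"],s["wrist_force"])
a=camera("top")[:,:,::-1];b=camera("scene")[:,:,::-1]
cv2.imwrite("pics/fin.png",np.vstack([cv2.resize(a[140:330,140:460],(480,285)),cv2.resize(b[160:350,160:480],(480,285))]))
E
```

```text
[ 387.17132978 -167.36409769  240.41950543] 8.95 [ 0.21460584 -0.49546912 -0.31132031]
```

View pics/fin.png

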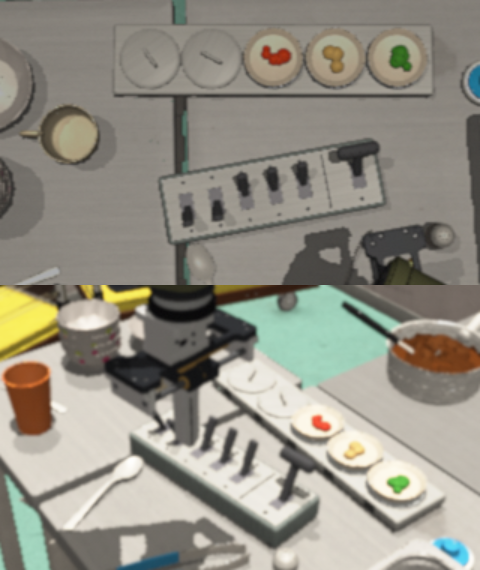

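Final view: paddles off, off, on, on, on with the main lever on. The shaker, cup, dishes and covers haven't moved.

```bash
python3 -c "
from cell import *
print(sign_off())"
```

```text
the job is handed in; nothing more can be done
None
```

The warmer is set for serving and the job is handed in, at about 9 s on the robot's clock. The sign-off gave no verdict.

- **Reading:** From the robot's left, places 1 and 2 have covers, and 3, 4 and 5 hold dishes. The paddles started off, on, off, on, off.
- **Moves:** With the fingers shut, I pushed paddle 2 off, then 3 and 5 on. Paddles 1 and 4 were already right. I checked all five in the top and wrist views before throwing the main lever on.
- **Last checks:** The final top view shows off, off, on, on, on with the main lever on. The salt shaker is at the same pixel as at the start, and the dishes, covers and cup look unmoved. The arm stands clear, and wrist force readings never went above about 2 N.
- **Disagreement:** My position for the box differed by up to about 5 mm between the top and wrist cameras. The corners I picked gave about 323 x 98 mm against the stated 330 x 104 mm. The pushes had enough margin for that, and no check failed.

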